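# Jam the lock nut on the aquarium pump stand

## Task

On the upright stud of the air-pump stand the lower hex nut is already set, and the large wing nut above it is still loose. Run the wing nut down (clockwise seen from above) onto the washer that lies on the lower nut and tighten it firmly by feel, so that it jams and stays tight when you let go, but stop before the lower nut turns with it. Leave everything else on the cabinet top where it is.

Things in the scene. Friction and masses are not known exactly. Their poses are not given: they have to be found in the camera images.
- stand: pump stand, fixed: steel base plate 240 x 100 x 12, origin on the stud's axis at table height, z up, x towards the white pump box (115 x 85, from 65 to 180 along x, top at 56, strap over it up to 66)
- stud_top (a point): centre of the top end of the upright steel stud, 150 above the table; the stud is 20 thick with a coarse right-hand thread of 12 per turn
- setnut: lower, already set steel hex nut: 44 across flats, 51 across corners, 22 high; origin at the centre of its underside (66 above the table), z up. On it lies a pale silicone washer 40 across of unknown thickness (4 to 8; it varies and is not reported). The nut is dragged round if the upper nut is driven with more than about 1.1 N m
- setnut_corner (a point): a corner of the lower nut, 25 from the stud's axis, 11 above the nut's underside; shows whether that nut turns (2.5 of shift is 0.1 rad)
- locknut: upper, loose steel wing nut: round hub 35 across, 30 high, with two flat wings reaching 60 from the axis along its x and -x (120 tip to tip), 10 thick, from 6 to 28 above its underside; origin on the stud's axis at its underside (100 to 107 above the table at the start), z up. Clockwise seen from above it sinks 1.9 per rad, drag about 0.12 N m, and stays where left
- locknut_top (a point): centre of the wing nut's top, 30 above its underside. It can be pushed round by a wing or gripped. Its underside starts 4 to 15 above the washer; once it bears there the torque to turn it climbs by about 1 to 1.5 N m per rad. 0.5 to 0.8 N m (10 to 16 N on a wing 50 from the axis) is firmly tight
- tweezer: stainless planting tweezer lying flat beside the pump stand, 170 long; origin at the centre of its underside; to be left alone
- rack: clear rack with four capped glass vials beside the pump stand, 150 x 50, 85 high; origin at the centre of its underside; to be left alone
- tub: closed clear plastic tub with flip lid, 140 x 100, 56 high; origin at the centre of its underside; to be left alone
- net: orange plastic net handle and frame lying flat, 260 long, 12 thick; origin at the centre of its underside; to be left alone
- suction_cup: grey silicone suction cup, 60 across, 32 high; origin at the centre of its underside; to be left alone
- food_jar: plastic jar, 64 across, 85 high; origin at the centre of its underside; to be left alone
- conditioner: plastic bottle, 60 across, 160 high; origin at the centre of its underside; to be left alone

How it is judged:
At the end, for the whole second after the job is handed in: the wing nut is at rest and, let go, still presses on the lower nut's washer with more than 25 N; the lower nut has turned less than about 0.24 rad (its corner shifted less than 6 mm); all bystanders are within 30 mm of where they stood (contact force between locknut and anything else above 25 N and distance of setnut_corner from where it was at the start of the episode below 0.006 m and angular speed of locknut below 0.1 rad/s and distance of each of tweezer, rack, tub, net, suction_cup, food_jar, conditioner from where it was at the start of the episode below 0.03 m); the robot touches nothing.
It fails at once if the lower nut is turned (corner shifted more than 6 mm) (distance of setnut_corner from where it was at the start of the episode above 0.006 m).
It fails at once if a bystander is shoved more than 30 mm (distance of any of tweezer, rack, tub, net, suction_cup, food_jar, conditioner from where it was at the start of the episode above 0.03 m).
It also fails if it takes over 45 s, if anything falls off the work surface, if the arm or the gripper's body presses on something with over 40 N, if the wrist force passes 120 N, or if a joint passes its speed limit or range.

## Robot

A 6-joint arm with a two-finger parallel gripper is mounted at the origin on the work surface. World frame = base frame: x ahead of the robot, y to its left, z up, the work surface at z = 0. Lengths are in m, angles in rad, forces in N, time in s.
With the tool pointing down it reaches from about 0.35 to 0.85 m from the base axis. Payload 8.1 kg.
Tool frame: the origin (TCP) lies on the centre line of the jaws, within the pads' length; the fingertips stand 17 mm ahead of it and the grasp point (between the pads) lies 2 mm behind it; z points along the fingers, y is the line along which they close (so a half turn about z gives the same grasp; the last joint's range is limited). The gripper opens to 93 mm and grips with 3 to 60 N. Pads are 15 mm wide; open, the fingers measure 128 mm over their backs; the gripper's body (75 mm by 188 mm) begins 65 mm behind the grasp point.
Start: joints at [1.121, 0.13, 1.488, -0, 1.523, -0.085], TCP at [0.214, 0.561, 0.236] pointing down, gripper open.
Joint ranges: [-2.96, 2.96], [-0.89, 2.26], [0.02, 2.5], [-1.34, 4.48], [0, 2.73], [-2.66, 2.66]. Speed limits (rad/s): [2.39, 2.39, 2.79, 3.14, 3.14, 3.14].

## Interface

Orientations are given as a rotation vector (axis times angle).
In Python, from plant import status, eyes, robot gives the robot as it stands. The module is installed in compiled form; this text tells all that it offers.
- The arm moves only by the tool servo_tool, never from a script. Its argument "plan" is text: rows parted by semicolons, each of 4 numbers parted by spaces: the shift along the tool's x, y, z in m, then the turn about the tool's z in degrees. A call has 1 to 12 rows; each row is the pose to reach, as a shift and turn from the pose commanded when the call began, along the tool's axes at that moment; what a row does not reach only later rows make up. A row lasts 1/12 s, in which the tool goes at most 41.7 mm and 7.16 degrees, less where a joint would pass 70% of its speed; a pose out of reach is approached as far as the arm can. A call with a gripper value outside its range is refused whole. "grip" is the closure, from -1 (fully open) to 1 (shut), set as the call begins (left out, the last holds). The fingers move at their own pace and stop on an object; "grip_force" is the grip in N (left out, the last holds). Time passes only in rows, so rows that repeat a pose let the fingers close. It gives the time, the measured TCP pose, the force, the opening and the grip force at its end, in the units of the state.
- status.read_state(): the state, without advancing time (a new reading comes with each control period).
- eyes.read_camera(name): name is "scene" or "top" or "wrist"; returns a dict with "image" (400x640x3 uint8, blue, green, red), "fovy" (degrees; the focal length in pixels is half the picture's height over the tangent of half this angle, whatever the lens; pixels are square), "cx", "cy" (the principal point, pixels), "world_from_camera" (4x4, takes a point from camera to world coordinates); the wrist camera has in their place "hand_eye" (4x4, takes a point from camera to tool coordinates, whose origin is the TCP and whose axes are the flange's). Camera axes: x right, y down, z forward; pixel columns grow to the right and rows downward; lengths in m; the calibration is good to about 2 mm. A picture is of the moment at which its call begins: read the wrist's pose just before it. There is no depth.
- robot.close_job(): hands the job in; it is judged then, once.
The state is a dict: "t": time; "q": joint angles; "dq": joint speeds; "joint_torque": joint torques, N m; "tool_pos": TCP position; "orientation": TCP orientation; "force": force on the tool from outside, world axes, zero at the start; "wrist_torque": the same for the moment, N m; "opening": finger opening in m; "gripper_force": force on a finger pad.
Only numpy, scipy, OpenCV 4.12 (cv2) and the standard library are available. Lean on these libraries where they do the work, as an engineer would, in place of code of your own. Each camera call takes 0.05 s, during which the arm holds its last target. There are 200 camera calls.

## Working session

There is one attempt and no reset: what is moved stays moved. The work goes in short steps, Python scripts to look and compute and a tool call to move; the robot and the scene stay as the last step left them, time stands still between calls to the robot, and variables do not carry over. Pictures are saved under pics/ and viewed, at most 10 in all, crops included, and the job is handed in when it is done.

Besides the shell and the picture viewer there is one more tool, called after ">>>" as name(argument=value, ...), one argument or row to a line, values as JSON. servo_tool: Moves the arm, as the interface text tells. Its arguments: {"type":"object","properties":{"plan":{"type":"string"},"grip":{"type":"number"},"grip_force":{"type":"number"}},"required":["plan"]}

```bash
mkdir -p pics
python3 - <<'E'
from plant import status, eyes, robot
import cv2,numpy as np,pickle
s=status.read_state();print({k:np.round(v,3) for k,v in s.items()})
C={}
for n in("scene","top","wrist"):
    c=eyes.read_camera(n);C[n]=c;cv2.imwrite(f"pics/{n}0.png",c["image"])
    print(n,c["fovy"],c["cx"],c["cy"],np.round(c.get("world_from_camera",c.get("hand_eye")),3))
pickle.dump(C,open("c0.pkl","wb"))
E
```

```text
{'t': np.float64(0.0), 'q': array([ 1.121,  0.131,  1.489, -0.   ,  1.523, -0.085]), 'dq': array([-0.001, -0.001, -0.   ,  0.001, -0.   , -0.   ]), 'joint_torque': array([-0.0000e+00, -5.5983e+01, -4.9177e+01,  7.7000e-02,  3.5000e-02,
       -0.0000e+00]), 'tool_pos': array([0.214, 0.56 , 0.235]), 'orientation': array([-5.700e-01, -3.089e+00,  3.000e-03]), 'force': array([ 0.421,  0.827, -0.477]), 'wrist_torque': array([-0.045,  0.038, -0.026]), 'gripper_force': np.float64(0.0), 'opening': np.float64(0.093)}
scene 47.670935721164085 317.27493634165404 197.6207131608676 [[ 0.325  0.554 -0.767  1.589]
 [ 0.945 -0.211  0.249 -0.344]
 [-0.024 -0.806 -0.592  0.87 ]
 [ 0.     0.     0.     1.   ]]
top 42.71616307402269 308.3100505703727 196.98016231240177 [[ 0.002 -0.999  0.053  0.499]
 [-1.    -0.003 -0.005 -0.033]
 [ 0.005 -0.053 -0.999  1.617]
 [ 0.     0.     0.     1.   ]]
wrist 58.298753221467386 317.6406454940785 200.85110065443843 [[-0.001 -0.97  -0.244  0.067]
 [ 1.    -0.001 -0.    -0.   ]
 [ 0.    -0.244  0.97  -0.149]
 [ 0.     0.     0.     1.   ]]
```

View pics/scene0.png

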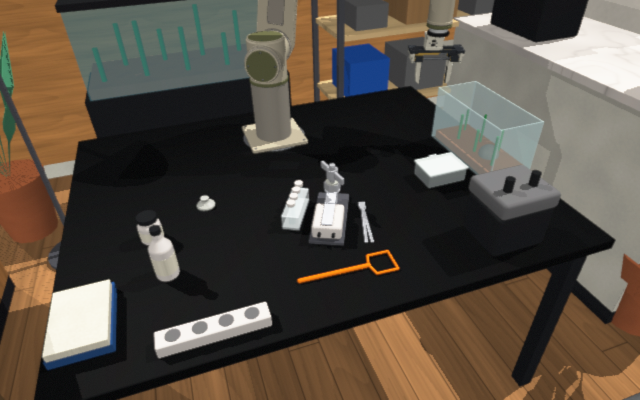

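View pics/top0.png

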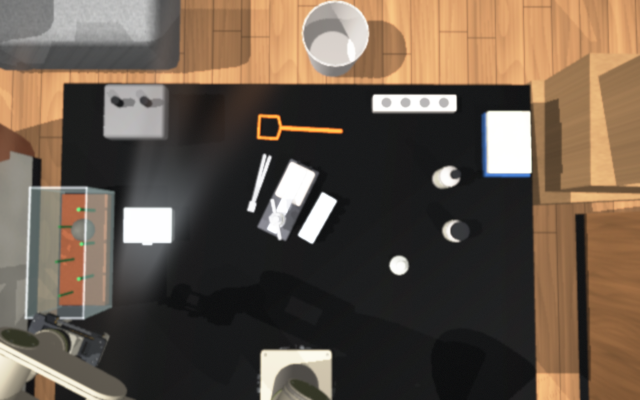

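Run:
```python
import cv2,pickle,numpy as np
C=pickle.load(open("c0.pkl","rb"))
a=C["top"]["image"][150:250,230:350];b=C["scene"]["image"][150:250,280:380]
a=cv2.resize(a,None,fx=5.8,fy=5.8,interpolation=cv2.INTER_CUBIC)[:, :400*2]
a=cv2.resize(C["top"]["image"][180:250,240:310],(400,400),interpolation=cv2.INTER_CUBIC)
b=cv2.resize(C["scene"]["image"][155:215,305:365],(400,400),interpolation=cv2.INTER_CUBIC)
cv2.imwrite("pics/z0.png",np.hstack([a,b]))
```

```text
(no output)
```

View pics/z0.png

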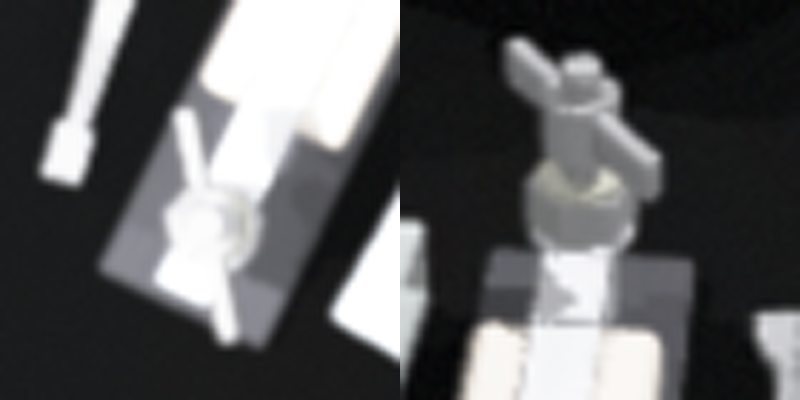

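```bash
cat > h.py <<'E'
import numpy as np
from scipy.spatial.transform import Rotation as R
def ray(c,u,v,T=None):
    T=c["world_from_camera"] if T is None else T
    T=np.array(T);f=200/np.tan(np.radians(c["fovy"])/2)
    d=T[:3,:3]@np.array([(u-c["cx"])/f,(v-c["cy"])/f,1]);return T[:3,3],d/np.linalg.norm(d)
def tri(rs):
    A=sum(np.eye(3)-np.outer(d,d) for o,d in rs);b=sum((np.eye(3)-np.outer(d,d))@o for o,d in rs)
    p=np.linalg.solve(A,b);return p,[np.linalg.norm((np.eye(3)-np.outer(d,d))@(p-o)) for o,d in rs]
def atz(r,z): o,d=r;return o+d*(z-o[2])/d[2]
E
python3 - <<'E'
import pickle,numpy as np
from h import *
C=pickle.load(open("c0.pkl","rb"));t=C["top"];s=C["scene"]
P=lambda x,y:(240+x/5.714,180+y/5.714); S=lambda x,y:(305+(x-400)/6.667,155+y/6.667)
print(tri([ray(t,*P(210,222)),ray(s,*S(580,65))]))
for p in[(185,112),(228,343)]: print(atz(ray(t,*P(*p)),.13))
for p in[(518,50),(655,165)]: print(atz(ray(s,*S(*p)),.13))
from plant import status
s=status.read_state();print(R.from_rotvec(s["orientation"]).as_matrix().round(3))
E
```

```text
(array([0.51464747, 0.05217183, 0.14991458]), [np.float64(0.0020039010932232275), np.float64(0.002003901093223208)])
[0.5701819  0.06443774 0.13      ]
[0.45291936 0.04191213 0.13      ]
[0.46288392 0.04291845 0.13      ]
[0.57387898 0.0670411  0.13      ]
[[-0.934  0.357 -0.001]
 [ 0.357  0.934 -0.001]
 [ 0.    -0.001 -1.   ]]
```

>>> servo_tool(
  plan="-0.461 -0.368 0 12;-0.461 -0.368 0 12;-0.461 -0.368 0 12;-0.461 -0.368 0 12;-0.461 -0.368 0 12;-0.461 -0.368 0 12;-0.461 -0.368 0 12;-0.461 -0.368 0 12;-0.461 -0.368 0 12;-0.461 -0.368 0 12;-0.461 -0.368 0 12;-0.461 -0.368 0 12",
  grip=-0.5,
)

```text
t: 1.15
tool_pos: [0.4683, 0.1277, 0.2356]
orientation: [0.89, 3.013, 0.0]
force: [1.1, 0.8, -0.0]
opening: 0.0697
gripper_force: 0.0
```

```bash
cat > st.py <<'E'
from plant import status
from h import *
s=status.read_state();M=R.from_rotvec(s["orientation"]).as_matrix()
yaw=np.degrees(np.arctan2(M[1,1],M[0,1]))
d=np.array([.5135,.0525,.112])-s["tool_pos"]
print("t",s["t"],"pos",np.round(s["tool_pos"],4),"yaw",yaw.round(2),"F",np.round(s["force"],2),"T",np.round(s["wrist_torque"],3),"op",s["opening"],"q",np.round(s["q"],2),"shift tool",np.round(M.T@d,4))
E
python3 st.py
```

```text
t 1.15 pos [0.4683 0.1277 0.2356] yaw 57.1 F [ 1.12  0.83 -0.03] T [-0.034 -0.034 -0.003] op 0.06974465596038391 q [ 0.16 -0.18  1.8   0.    1.53 -0.84] shift tool [-0.0788 -0.0386  0.1236]
```

>>> servo_tool(
  plan="0 0 0 0;0 0 0 0;0 0 0 0",
)

```text
t: 1.4
tool_pos: [0.4675, 0.1299, 0.2353]
orientation: [-0.891, -3.012, -0.0]
force: [-0.0, 0.6, -0.1]
opening: 0.0697
gripper_force: 0.0
```

```bash
python3 st.py
```

```text
t 1.4 pos [0.4675 0.1299 0.2353] yaw 57.03 F [-0.03  0.58 -0.11] T [-0.023  0.001 -0.027] op 0.06968060525906786 q [ 0.16 -0.18  1.8   0.    1.53 -0.83] shift tool [-0.0808 -0.0398  0.1232]
```

>>> servo_tool(
  plan="-0.081 -0.040 0 0;-0.081 -0.040 0.03 0;-0.081 -0.040 0.03 0;-0.081 -0.040 0.03 0;-0.081 -0.040 0.03 0",
)

```text
t: 1.82
tool_pos: [0.5131, 0.0534, 0.2048]
orientation: [-0.888, -3.011, 0.0]
force: [0.6, 0.7, -0.3]
opening: 0.07
gripper_force: 0.0
```

```bash
python3 st.py
cat > wp.py <<'E'
import sys,pickle,cv2
from plant import status,eyes
from h import *
s=status.read_state();c=eyes.read_camera("wrist")
T=np.eye(4);T[:3,:3]=R.from_rotvec(s["orientation"]).as_matrix();T[:3,3]=s["tool_pos"]
c["W"]=T@np.array(c["hand_eye"]);pickle.dump(c,open(sys.argv[1]+".pkl","wb"))
f=200/np.tan(np.radians(c["fovy"])/2)
p=np.linalg.inv(c["W"])@np.array([.5135,.0525,.15,1]);print("expected stud top px",c["cx"]+f*p[0]/p[2],c["cy"]+f*p[1]/p[2])
cv2.imwrite(f"pics/{sys.argv[1]}.png",c["image"])
E
python3 wp.py w1
```

```text
t 1.8167 pos [0.5131 0.0534 0.2048] yaw 57.12 F [ 0.58  0.68 -0.27] T [ 0.062  0.004 -0.007] op 0.06998087936601208 q [ 0.   -0.08  1.76  0.    1.47 -0.99] shift tool [-0.0011 -0.0005  0.0928]
expected stud top px 317.39103906869803 228.0821014535114
```

View pics/w1.png

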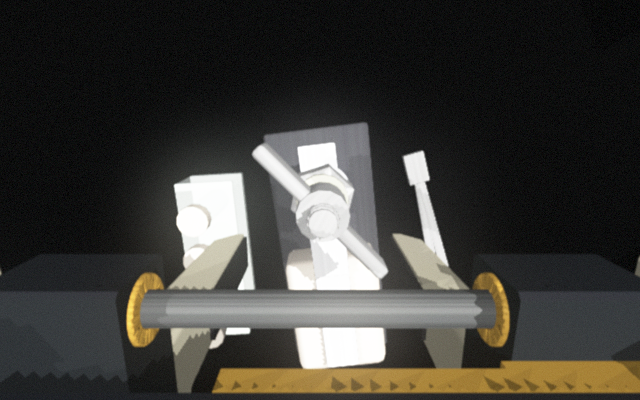

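Run:
```python
import pickle
from h import *
C=pickle.load(open("c0.pkl","rb"));t=C["top"];s=C["scene"];w=pickle.load(open("w1.pkl","rb"))
rw=ray(w,323,221,w["W"]);rs=[ray(t,276.75,218.9),ray(s,332,164.75),rw]
for r in rs: print(atz(r,.15))
print(tri(rs))
a=atz(ray(w,262,150,w["W"]),.13);b=atz(ray(w,382,270,w["W"]),.13);print(a,b,(a+b)/2,np.degrees(np.arctan2(*(b-a)[1::-1])))
```

```text
[0.51388035 0.05026533 0.15      ]
[0.51523669 0.05409    0.15      ]
[0.5116052 0.0576954 0.15     ]
(array([0.51304048, 0.05420927, 0.14751372]), [np.float64(0.003895565599263151), np.float64(0.0011813904360186453), np.float64(0.003123195107286276)])
[0.45762351 0.04770101 0.13      ] [0.56766802 0.0692981  0.13      ] [0.51264576 0.05849955 0.13      ] 11.10361619203114
```

>>> servo_tool(
  plan="0.001 0.0017 0.035 0;0.001 0.0017 0.07 0;0.001 0.0017 0.091 7;0.001 0.0017 0.091 14;0.001 0.0017 0.091 20;0.001 0.0017 0.091 20",
)

```text
t: 2.37
tool_pos: [0.5138, 0.0561, 0.1151]
orientation: [-1.403, -2.811, -0.001]
force: [0.5, 0.8, 0.7]
opening: 0.0695
gripper_force: 0.0
```

```bash
python3 st.py
```

```text
t 2.3667 pos [0.5138 0.0561 0.1151] yaw 36.95 F [0.54 0.82 0.74] T [0.056 0.053 0.017] op 0.06952096273556825 q [ 0.01 -0.    1.85  0.    1.29 -0.64] shift tool [-0.0027 -0.0024  0.0031]
```

>>> servo_tool(
  plan="0 0 0 7;0 0 0 14;0 0 0 21;0 0 0 28;0 0 0 35;0 0 0 42;0 0 0 49;0 0 0 56",
)

```text
t: 3.03
tool_pos: [0.5142, 0.056, 0.1156]
orientation: [-2.556, -1.827, -0.002]
force: [-0.5, 2.4, -2.6]
opening: 0.0698
gripper_force: 1.7
```

```bash
python3 st.py; python3 wp.py w2
```

```text
t 3.0333 pos [0.5142 0.056  0.1156] yaw -18.89 F [-0.52  2.37 -2.6 ] T [0.207 0.107 0.103] op 0.06975390083171375 q [ 0.01 -0.    1.85  0.    1.29  0.34] shift tool [-0.0036  0.0005  0.0036]
expected stud top px 318.0733239354027 314.4851230849386
```

View pics/w2.png

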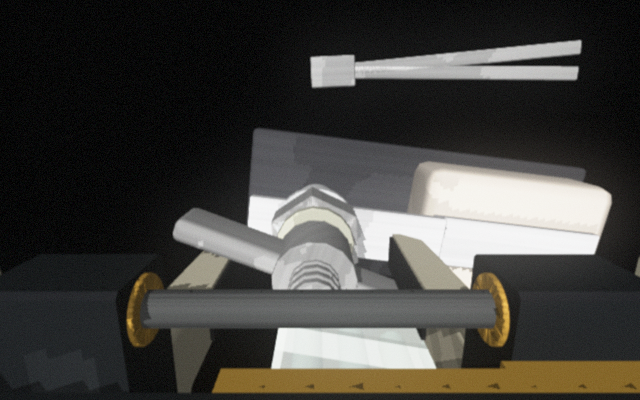

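>>> servo_tool(
  plan="0 0 0 7;0 0 0 14;0 0 0 21;0 0 0 28;0 0 0 35;0 0 0 42;0 0 0 49;0 0 0 56;0 0 0 63;0 0 0 70;0 0 0 77",
)

```text
t: 4.0
tool_pos: [0.5129, 0.0553, 0.1146]
orientation: [-3.137, 0.158, 0.003]
force: [-4.0, 0.5, -2.1]
opening: 0.0699
gripper_force: 1.8
```

```bash
python3 st.py
```

```text
t 4.0 pos [0.5129 0.0553 0.1146] yaw -95.78 F [-3.97  0.51 -2.11] T [0.097 0.795 0.134] op 0.06988633115055135 q [ 0.01 -0.    1.85  0.    1.29  1.68] shift tool [0.0009 0.0028 0.0026]
```

>>> servo_tool(
  plan="0 0 0 7;0 0 0 14;0 0 0 21;0 0 0 25",
)

```text
t: 4.33
tool_pos: [0.5132, 0.0555, 0.1148]
orientation: [-3.028, 0.835, 0.002]
force: [-2.7, 1.4, -2.0]
opening: 0.0696
gripper_force: 1.6
```

```bash
python3 st.py
```

```text
t 4.3333 pos [0.5132 0.0555 0.1148] yaw -120.82 F [-2.65  1.45 -2.03] T [0.268 0.691 0.147] op 0.0695630665894585 q [ 0.01 -0.    1.85  0.    1.29  2.12] shift tool [0.0019 0.0024 0.0028]
```

>>> servo_tool(
  plan="0 0 0 7;0 0 0 14;0 0 0 21;0 0 0 26",
)

```text
t: 4.67
tool_pos: [0.5134, 0.0558, 0.115]
orientation: [-2.763, 1.494, 0.002]
force: [-2.8, 2.1, -2.2]
opening: 0.0697
gripper_force: 1.6
```

```bash
python3 st.py
```

```text
t 4.6667 pos [0.5134 0.0558 0.115 ] yaw -146.8 F [-2.84  2.13 -2.2 ] T [0.497 0.51  0.16 ] op 0.06968584484750648 q [ 0.01 -0.    1.85  0.    1.29  2.57] shift tool [0.0028 0.0017 0.003 ]
```

>>> servo_tool(
  plan="0 0 0 -7;0 0 -0.035 -10;0 0 -0.05 -17;0 0 -0.05 -24;0 0 -0.05 -31;0 0 -0.05 -38;0 0 -0.05 -45;0 0 -0.05 -52;0 0 -0.05 -59;0 0 -0.05 -66;0 0 -0.05 -73;0 0 -0.05 -80",
)

```text
t: 5.67
tool_pos: [0.5144, 0.0552, 0.1659]
orientation: [3.073, 0.65, 0.003]
force: [-0.5, 0.1, 0.8]
opening: 0.0699
gripper_force: 0.0
```

>>> servo_tool(
  plan="0 0 0 -7;0 0 0 -14;0 0 0 -21;0 0 0 -28;0 0 0 -35;0 0 0 -42;0 0 0 -49;0 0 0 -56;0 0 0 -63;0 0 0 -70;0 0 0 -77;0 0 0 -84",
)

```text
t: 6.67
tool_pos: [0.5144, 0.0552, 0.1659]
orientation: [1.848, 2.539, 0.002]
force: [0.7, -0.5, -0.0]
opening: 0.0697
gripper_force: 0.0
```

>>> servo_tool(
  plan="0 0 0 -7;0 0 0 -14;0 0 0 -20;0 0 0 -20",
)

```text
t: 7.0
tool_pos: [0.5144, 0.0551, 0.1658]
orientation: [1.382, 2.82, 0.001]
force: [-0.3, -0.3, 0.9]
opening: 0.0698
gripper_force: 0.0
```

```bash
python3 st.py; python3 wp.py w3
```

```text
t 7.0 pos [0.5144 0.0551 0.1658] yaw 37.78 F [-0.3  -0.29  0.91] T [-0.026 -0.058  0.011] op 0.06983478741448247 q [ 0.01 -0.05  1.8   0.    1.39 -0.65] shift tool [-0.0014 -0.0024  0.0538]
expected stud top px 313.26050716641373 254.13361476946045
```

View pics/w3.png

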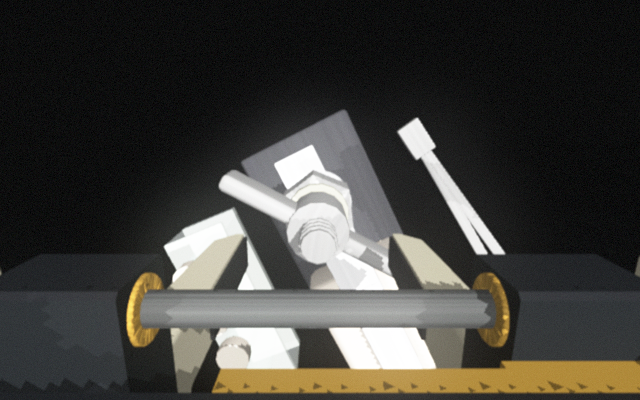

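>>> servo_tool(
  plan="0 0 0 -7;0 0 0 -12;0 0 0.025 -12;0 0 0.051 -12;0 0 0.051 -5;0 0 0.051 2;0 0 0.051 9;0 0 0.051 16;0 0 0.051 23;0 0 0.051 23",
)

```text
t: 7.88
tool_pos: [0.5139, 0.055, 0.1137]
orientation: [-1.939, -2.471, -0.001]
force: [0.0, -0.2, -0.4]
opening: 0.0693
gripper_force: 0.1
```

```bash
python3 st.py
```

```text
t 7.8833 pos [0.5139 0.055  0.1137] yaw 13.75 F [ 0.02 -0.18 -0.4 ] T [-0.051  0.074  0.012] op 0.06933386276732377 q [ 0.01 -0.    1.85  0.    1.29 -0.23] shift tool [-0.0023 -0.001   0.0017]
```

>>> servo_tool(
  plan="0 0 0 4;0 0 0 8;0 0 0 12",
)

```text
t: 8.13
tool_pos: [0.514, 0.055, 0.1138]
orientation: [-2.178, -2.263, -0.001]
force: [0.1, 2.5, -1.0]
opening: 0.0701
gripper_force: 1.5
```

```bash
python3 st.py
```

```text
t 8.1333 pos [0.514  0.055  0.1138] yaw 2.18 F [ 0.07  2.53 -0.96] T [0.486 0.205 0.069] op 0.07008365024141106 q [ 0.01 -0.    1.85  0.    1.29 -0.03] shift tool [-0.0025 -0.0006  0.0018]
```

>>> servo_tool(
  plan="0 0 0 6;0 0 0 12;0 0 0 18;0 0 0 21",
)

```text
t: 8.47
tool_pos: [0.5144, 0.0549, 0.114]
orientation: [-2.557, -1.825, -0.002]
force: [0.5, 2.9, -1.0]
opening: 0.07
gripper_force: 1.4
```

```bash
python3 st.py
```

```text
t 8.4667 pos [0.5144 0.0549 0.114 ] yaw -18.97 F [ 0.47  2.94 -0.99] T [ 0.489 -0.005  0.131] op 0.07002853268815389 q [ 0.01 -0.    1.85  0.    1.29  0.34] shift tool [-0.0026 -0.      0.002 ]
```

>>> servo_tool(
  plan="0 0 0 7;0 0 0 14;0 0 0 21;0 0 0 25",
)

```text
t: 8.8
tool_pos: [0.5142, 0.0545, 0.1138]
orientation: [2.892, 1.227, 0.001]
force: [0.2, 0.8, -1.9]
opening: 0.0698
gripper_force: 1.6
```

```bash
python3 st.py; python3 wp.py w4
```

```text
t 8.8 pos [0.5142 0.0545 0.1138] yaw -44.03 F [ 0.21  0.78 -1.88] T [0.158 0.196 0.119] op 0.06982968529382912 q [ 0.01 -0.    1.85  0.    1.29  0.77] shift tool [-0.002   0.0009  0.0018]
expected stud top px 318.8974584980614 313.7062760274126
```

View pics/w4.png

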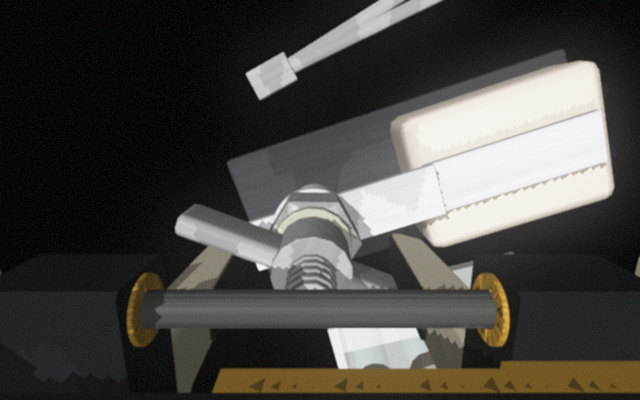

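>>> servo_tool(
  plan="0 0 0 7;0 0 0 14;0 0 0 20",
)

```text
t: 9.1
tool_pos: [0.5134, 0.0542, 0.1133]
orientation: [-3.061, -0.709, 0.002]
force: [-3.3, -0.2, -1.7]
opening: 0.0699
gripper_force: 1.9
```

```bash
python3 st.py
```

```text
t 9.1 pos [0.5134 0.0542 0.1133] yaw -63.91 F [-3.33 -0.19 -1.67] T [-0.057  0.567  0.094] op 0.06986398096829297 q [ 0.01 -0.    1.85 -0.    1.29  1.12] shift tool [-0.0007  0.0016  0.0013]
```

>>> servo_tool(
  plan="0 0 0 7;0 0 0 14;0 0 0 20",
)

```text
t: 9.35
tool_pos: [0.5128, 0.0543, 0.1129]
orientation: [3.137, 0.167, -0.004]
force: [-2.9, 1.8, -2.7]
opening: 0.0698
gripper_force: 1.9
```

```bash
python3 st.py
```

```text
t 9.35 pos [0.5128 0.0543 0.1129] yaw -83.92 F [-2.94  1.78 -2.68] T [0.007 0.798 0.07 ] op 0.06981957555535293 q [ 0.01  0.    1.85 -0.    1.29  1.47] shift tool [0.0005 0.0019 0.0009]
```

>>> servo_tool(
  plan="0 0 0 7;0 0 0 14;0 0 0 20",
)

```text
t: 9.6
tool_pos: [0.5129, 0.0544, 0.113]
orientation: [3.118, -0.381, -0.004]
force: [-4.3, 1.7, -2.7]
opening: 0.0698
gripper_force: 1.8
```

```bash
python3 st.py
```

```text
t 9.6 pos [0.5129 0.0544 0.113 ] yaw -103.91 F [-4.27  1.69 -2.65] T [0.142 0.779 0.095] op 0.06978391335007406 q [ 0.01  0.    1.85 -0.    1.29  1.82] shift tool [0.0011 0.0017 0.001 ]
```

>>> servo_tool(
  plan="0 0 0 7;0 0 0 14;0 0 0 20",
)

```text
t: 9.85
tool_pos: [0.513, 0.0546, 0.1131]
orientation: [3.005, -0.916, -0.004]
force: [-3.5, 2.3, -2.5]
opening: 0.07
gripper_force: 1.7
```

```bash
python3 st.py
```

```text
t 9.85 pos [0.513  0.0546 0.1131] yaw -123.91 F [-3.54  2.32 -2.5 ] T [0.259 0.676 0.187] op 0.07000887990718556 q [0.01 0.   1.85 0.   1.29 2.17] shift tool [0.0015 0.0015 0.0011]
```

>>> servo_tool(
  plan="0 0 0 7;0 0 0 14;0 0 0 20",
)

```text
t: 10.1
tool_pos: [0.5133, 0.0547, 0.1133]
orientation: [2.8, -1.424, -0.003]
force: [-2.5, 3.2, -2.2]
opening: 0.0698
gripper_force: 1.6
```

```bash
python3 st.py
```

```text
t 10.1 pos [0.5133 0.0547 0.1133] yaw -143.91 F [-2.54  3.18 -2.22] T [0.536 0.607 0.121] op 0.06981077507053261 q [ 0.01 -0.    1.85  0.    1.29  2.52] shift tool [0.0019 0.0012 0.0013]
```

>>> servo_tool(
  plan="0 0 0 -7;0 0 -0.035 -10;0 0 -0.05 -17;0 0 -0.05 -24;0 0 -0.05 -31;0 0 -0.05 -38;0 0 -0.05 -45;0 0 -0.05 -52;0 0 -0.05 -59;0 0 -0.05 -66;0 0 -0.05 -73;0 0 -0.05 -80",
)

```text
t: 11.1
tool_pos: [0.5144, 0.0542, 0.1642]
orientation: [3.056, 0.727, 0.001]
force: [0.3, 1.2, 0.6]
opening: 0.0696
gripper_force: 0.0
```

>>> servo_tool(
  plan="0 0 0 -7;0 0 0 -14;0 0 0 -21;0 0 0 -28;0 0 0 -35;0 0 0 -42;0 0 0 -49;0 0 0 -56;0 0 0 -63;0 0 0 -70;0 0 0 -77;0 0 0 -84",
)

```text
t: 12.1
tool_pos: [0.5145, 0.0541, 0.1642]
orientation: [1.784, 2.585, 0.0]
force: [-0.3, -0.5, 0.3]
opening: 0.0697
gripper_force: 0.0
```

>>> servo_tool(
  plan="0 0 0 -7;0 0 0 -14;0 0 0 -21;0 0 0 -28;0 0 0.025 -31;0 0 0.053 -31;0 0 0.053 -24;0 0 0.053 -17;0 0 0.053 -10;0 0 0.053 -3;0 0 0.053 4",
)

```text
t: 13.02
tool_pos: [0.5137, 0.0549, 0.1104]
orientation: [-1.888, -2.51, -0.0]
force: [-0.8, 4.1, -1.9]
opening: 0.0696
gripper_force: 1.9
```

```bash
python3 st.py
```

```text
t 13.0167 pos [0.5137 0.0549 0.1104] yaw 16.1 F [-0.76  4.06 -1.89] T [0.626 0.317 0.15 ] op 0.06963628642484113 q [ 0.01  0.    1.86  0.    1.28 -0.27] shift tool [-0.0022 -0.0008 -0.0016]
```

>>> servo_tool(
  plan="0 0 0 6;0 0 0 12;0 0 0 18",
)

```text
t: 13.27
tool_pos: [0.5135, 0.0561, 0.1104]
orientation: [-2.254, -2.184, -0.002]
force: [-0.1, 11.1, -2.2]
opening: 0.0693
gripper_force: 5.2
```

```bash
python3 st.py
```

```text
t 13.2667 pos [0.5135 0.0561 0.1104] yaw -1.82 F [-0.07 11.13 -2.2 ] T [1.922 0.231 0.366] op 0.0693250887192402 q [0.01 0.   1.86 0.   1.28 0.04] shift tool [-0.0036  0.0001 -0.0017]
```

>>> servo_tool(
  plan="0 0 0 4;0 0 0 8;0 0 0 8",
)

```text
t: 13.52
tool_pos: [0.5136, 0.0563, 0.1103]
orientation: [-2.4, -2.023, -0.002]
force: [0.7, 8.6, -4.9]
opening: 0.0698
gripper_force: 3.8
```

```bash
python3 st.py
```

```text
t 13.5167 pos [0.5136 0.0563 0.1103] yaw -9.76 F [ 0.66  8.65 -4.87] T [1.43  0.143 0.266] op 0.06975713473791266 q [0.01 0.   1.86 0.   1.28 0.18] shift tool [-0.0038  0.0006 -0.0017]
```

>>> servo_tool(
  plan="0 0 0 3;0 0 0 6",
)

```text
t: 13.68
tool_pos: [0.5136, 0.0564, 0.1102]
orientation: [-2.5, -1.897, -0.002]
force: [0.4, 10.6, -4.4]
opening: 0.07
gripper_force: 8.2
```

```bash
python3 st.py; python3 wp.py w5
```

```text
t 13.6833 pos [0.5136 0.0564 0.1102] yaw -15.61 F [ 0.38 10.59 -4.36] T [1.664 0.152 0.644] op 0.07000536899278281 q [0.01 0.   1.86 0.   1.28 0.28] shift tool [-0.0037  0.001  -0.0018]
expected stud top px 319.2193464520106 323.3754414023807
```

View pics/w5.png

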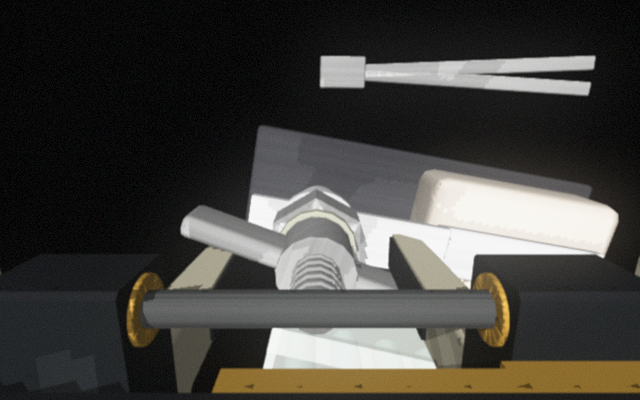

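>>> servo_tool(
  plan="0 0 0 2",
)

```text
t: 13.82
tool_pos: [0.5136, 0.0563, 0.1102]
orientation: [-2.531, -1.856, -0.002]
force: [0.5, 11.2, -5.3]
opening: 0.0699
gripper_force: 8.6
```

```bash
python3 st.py
```

```text
t 13.8167 pos [0.5136 0.0563 0.1102] yaw -17.5 F [ 0.52 11.16 -5.35] T [1.713 0.133 0.672] op 0.06989850935613216 q [0.01 0.   1.86 0.   1.28 0.31] shift tool [-0.0037  0.0011 -0.0018]
```

>>> servo_tool(
  plan="0 0 0 -4;0 0 0 -8;0 0 0 -12;0 0 -0.03 -12;0 0 -0.07 -12;0 0 -0.1 -12;0 0 -0.1 -12;0 0 -0.1 -12;0 0 -0.1 -12",
)

```text
t: 14.57
tool_pos: [0.5142, 0.0542, 0.2106]
orientation: [2.329, 2.108, 0.0]
force: [0.2, 0.3, 0.2]
opening: 0.0698
gripper_force: 0.0
```

```bash
python3 st.py; python3 wp.py w6
```

```text
t 14.5667 pos [0.5142 0.0542 0.2106] yaw -5.72 F [0.22 0.33 0.2 ] T [-0.044  0.066  0.021] op 0.06982624696498001 q [ 0.01 -0.08  1.75 -0.    1.47  0.11] shift tool [-0.0017 -0.0006  0.0986]
expected stud top px 316.5398071581866 226.1072123527691
```

View pics/w6.png

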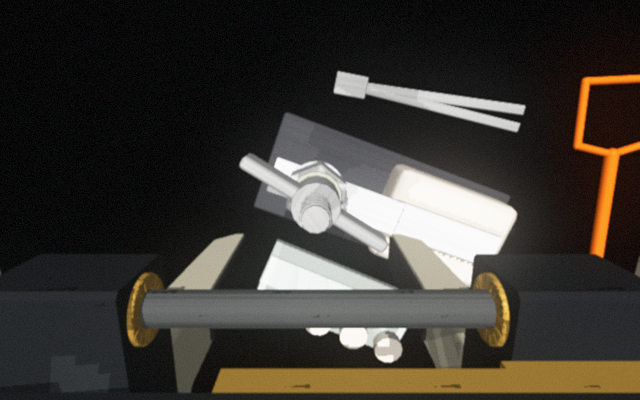

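```bash
python3 -c "
from plant import robot
print(robot.close_job())"
```

```text
the job is handed in; nothing more can be done
None
```

I ran the wing nut down about 1.1 turns onto the washer and tightened it to about 0.67 N m. It had not sprung back after release, I saw no sign the lower nut turned, and the job is handed in with the robot clear of everything at 14.6 s; the verdict isn't shown.

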